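# Index the jar carousel to its open jar

## Task

The jar carousel on the worktop is locked with its open jar (the one without a lid) away from the filling place. Push the red-handled lock bolt outward to free the carousel, turn it by pushing the black finger pegs on its rim until the open jar stands still at the front, at the red arrow, then push the bolt fully home again so that the carousel is locked there. Push gently with the fingertips only: pinch nothing, do not touch the jars, and leave the other things on the worktop alone.

Things in the scene. Friction and masses are not known exactly. Their poses are not given: they have to be found in the camera images.
- stand: Fixed stand of the carousel: aluminium foot disc 236 mm across, 12 mm thick. Origin on the axle at worktop height, z up; -x points to its front, where a red arrow marks the filling place (nose end 136 mm from the axle). The lock bolt's arm points 240 degrees from +x (60 degrees anticlockwise from the front), to 242 mm from the axle; guide block at 124 to 160 mm, 43 mm high; end stop at 229 to 239 mm, 28 mm high.
- carousel (a joint): Turn of the rack on the stand, rad: 0 at the start, positive anticlockwise seen from above, free to turn more than a full turn either way while unlocked. Five places 72 degrees (1.2566 rad) apart; the bolt fits at multiples of 1.2566 rad. It stays where it is left; about 1 to 2 N at a peg turns it, it does not coast.
- lock_bolt (a joint): Slide of the lock bolt, m: 0 = fully home in a notch of the rack's index ring (locked, as at the start), 0.022 = fully withdrawn outward along the arm; the rack is free above 0.013. About 3 N moves it; it stays where it is left. Its round nose enters a notch only if that is within about 3 degrees, and then centres the rack to within 1 degree.
- bolt_knob (a point): Centre of the top of the bolt's upright red round handle: 20 mm thick, from 46 to 96 mm above the worktop, 193 mm from the axle with the bolt home. Push it from the axle's side to withdraw the bolt, from outside to send it home.
- front_place (a point): Point fixed to the stand where the foot centre of the jar at the front must be: 60 mm from the axle towards the red arrow, 28 mm up, on the rack's floor.
- open_jar: The clear glass jar without a lid, 63 mm across, 96 mm tall, mouth open; origin at the centre of its foot. Loose, in a collar (67 mm inside, 70 to 82 mm up, about 2 mm play all round); foot 28 mm up on the rack's floor, foot centre 60 mm from the axle. Starts at any of the four places that are not at the front.
- capped_0: One of four clear glass jars with white screw lids, 63 mm across, 98 mm tall (top 126 mm above the worktop), loose in the other collars of the rack; origin at the centre of its foot. Not to be touched.
- capped_1: One of four clear glass jars with white screw lids, 63 mm across, 98 mm tall (top 126 mm above the worktop), loose in the other collars of the rack; origin at the centre of its foot. Not to be touched.
- capped_2: One of four clear glass jars with white screw lids, 63 mm across, 98 mm tall (top 126 mm above the worktop), loose in the other collars of the rack; origin at the centre of its foot. Not to be touched.
- capped_3: One of four clear glass jars with white screw lids, 63 mm across, 98 mm tall (top 126 mm above the worktop), loose in the other collars of the rack; origin at the centre of its foot. Not to be touched.
- peg_0 (a point): Centre of the top of one of five equal black upright finger pegs on the rack's rim: 14 mm thick, from 82 to 112 mm above the worktop, 112 mm from the axle, 72 degrees apart, one straight outside each jar. The rim hoop below them is 101 mm in radius, its top 82 mm up, with a 10 mm lobe round each peg's foot; the jars reach 93 mm from the axle.
- peg_1 (a point): Centre of the top of one of five equal black upright finger pegs on the rack's rim: 14 mm thick, from 82 to 112 mm above the worktop, 112 mm from the axle, 72 degrees apart, one straight outside each jar. The rim hoop below them is 101 mm in radius, its top 82 mm up, with a 10 mm lobe round each peg's foot; the jars reach 93 mm from the axle.
- peg_2 (a point): Centre of the top of one of five equal black upright finger pegs on the rack's rim: 14 mm thick, from 82 to 112 mm above the worktop, 112 mm from the axle, 72 degrees apart, one straight outside each jar. The rim hoop below them is 101 mm in radius, its top 82 mm up, with a 10 mm lobe round each peg's foot; the jars reach 93 mm from the axle.
- peg_3 (a point): Centre of the top of one of five equal black upright finger pegs on the rack's rim: 14 mm thick, from 82 to 112 mm above the worktop, 112 mm from the axle, 72 degrees apart, one straight outside each jar. The rim hoop below them is 101 mm in radius, its top 82 mm up, with a 10 mm lobe round each peg's foot; the jars reach 93 mm from the axle.
- peg_4 (a point): Centre of the top of one of five equal black upright finger pegs on the rack's rim: 14 mm thick, from 82 to 112 mm above the worktop, 112 mm from the axle, 72 degrees apart, one straight outside each jar. The rim hoop below them is 101 mm in radius, its top 82 mm up, with a 10 mm lobe round each peg's foot; the jars reach 93 mm from the axle.
- cup_a: Lidded sample cup, 66 x 59 x 105 mm, loose on the worktop to the right of the carousel; origin at the centre of its underside. A bystander.
- cup_b: Lidded sample cup, 66 x 59 x 105 mm, loose on the worktop to the right of the carousel; origin at the centre of its underside. A bystander.
- cup_c: Lidded sample cup, 66 x 59 x 105 mm, loose on the worktop to the right of the carousel; origin at the centre of its underside. A bystander.
- loose_lid: White screw lid of the open jar, 52 mm across, 26 mm high, loose on the worktop to the right of the carousel; origin at the centre of its underside. A bystander.
- pack_a: Cream reagent snap pack, 22 x 62 x 14 mm, loose on the worktop to the right of the carousel; origin at the centre of its underside. A bystander.
- pack_b: Cream reagent snap pack, 22 x 62 x 14 mm, loose on the worktop to the right of the carousel; origin at the centre of its underside. A bystander.
Mind the look-alikes: they are no part of the job. What is shaped like the open_jar but pink or turquoise is not meant.

How it is judged:
By the outcome, as a careful person would: the job done as asked, in the order asked, and still so for the second after the job is handed in, with the robot touching nothing.
It also fails if it takes over 67 s, if anything falls off the work surface, if the arm or the gripper's body presses on something with over 40 N, if the wrist force passes 120 N, or if a joint passes its speed limit or range.

## Robot

A 7-joint arm with a two-finger parallel gripper is mounted at the origin on a cart in front of the work surface, level with it; the furniture and walls round the work are solid. World frame = base frame: x ahead of the robot, y to its left, z up, the work surface at z = 0. Lengths are in mm, angles in rad, forces in N, time in s.
With the tool pointing down it reaches from about 400 to 850 mm from the base axis. Payload 6.9 kg.
Tool frame: the origin (TCP) lies midway between the tips of the shut fingers; the grasp point (between the pads) lies 19 mm behind it; y points along the fingers, x is the direction in which the jaws open and shut, and the axes are right-handed (so a half turn about y gives the same grasp; the last joint's range is limited). The gripper opens to 85 mm and grips with 20 to 120 N. Pads are 22 mm wide; open, the fingers measure 114 mm over their backs; the gripper's body (76 mm by 85 mm) begins 54 mm behind the grasp point. The pads swing forward as they close: fully open they stand 13 mm farther back than shut.
Start: joints at [1.254, 0.507, -0.238, 1.5, 0.126, 1.149, -0.155], TCP at [256.418, -569.966, 231.275] pointing down, gripper open.
Joint ranges: [-3.08, 3.08], [-0.24, 2.05], [-1.43, 1.35], [0, 2.5], [-1.52, 4.66], [0.17, 1.96], [-2.89, 2.89]. Speed limits (rad/s): [2.39, 2.39, 3.14, 3.14, 3.14, 3.14, 3.14].

## Interface

Orientations are given as a unit quaternion [w, x, y, z].
In Python, from rig import telemetry, optics, bot gives the robot as it stands. The module is installed in compiled form; this text tells all that it offers.
- The arm moves only by the shell command python3 -m crank 'ROWS'. ROWS is JSON, a list of rows, each an object of numbers: "jaw": the closure, from 0 (fully open) to 1 (shut); "tx", "ty", "tz": the shift along the tool's x, y, z in mm; "twist": the turn about the tool's y in degrees. In form: [{"jaw": .., "tx": .., "ty": .., "tz": .., "twist": ..}, ...]. A call has 1 to 20 rows; each row is the pose to reach, as a shift and turn from the pose measured when the call began, along the tool's axes at that moment; what a row does not reach only later rows make up. A row lasts 1/8 s, in which the tool goes at most 62.5 mm and 10.7 degrees, less where a joint would pass 70% of its speed; a pose out of reach is approached as far as the arm can. A call with a gripper value outside its range is refused whole. The fingers move at their own pace and stop on an object; the grip force is fixed at half the most. Time passes only in rows, so rows that repeat a pose let the fingers close. It gives the time, the measured TCP pose, the force and the opening at its end, in the units of the state.
- telemetry.read_state(): the state, without advancing time (a new reading comes with each control period).
- optics.grab_frame(name): name is "scene" or "top" or "wrist"; returns the picture (420x560x3 uint8, red, green, blue); there is no depth.
- optics.camera_model(name): a dict with "intrinsics" (3x3 intrinsics, pixels), "eye" and "rotation" of the camera in the world; the wrist camera has in their place "tool_from_camera" (4x4, takes a point from camera to tool coordinates, whose origin is the TCP and whose axes are the tool frame's). Camera axes: x right, y down, z forward; pixel columns grow to the right and rows downward; lengths in mm; the calibration is good to about 2 mm. A picture is of the moment at which its call begins: read the wrist's pose just before it. camera_model takes no time and is no camera call.
- bot.sign_off(): hands the job in, once; it reports no verdict.
The state is a dict: "clock": time; "joints": joint angles; "qd": joint speeds; "tau": joint torques, N m; "ee_pos": TCP position; "orientation": TCP orientation; "force": force on the tool from outside, world axes, zero at the start; "ft_torque": the same for the moment, N m; "gripper_width": finger opening in mm.
Only numpy, scipy, OpenCV 4.12 (cv2) and the standard library are available. Lean on these libraries where they do the work, as an engineer would, in place of code of your own. Each camera call takes 0.05 s, during which the arm holds its last target. There are 200 camera calls.

## Working session

There is one attempt and no reset: what is moved stays moved. The work goes in short steps, Python scripts to look and compute and a shell command to move; the robot and the scene stay as the last step left them, time stands still between calls to the robot, and variables do not carry over. Pictures are saved under pics/ and viewed, about 8 in all and at most 12, crops included, and the job is handed in when it is done.

```bash
mkdir -p pics; python3 - <<'E'
from rig import telemetry, optics
import cv2,numpy as np
s=telemetry.read_state();print(s['clock'],s['ee_pos'],s['orientation'],s['gripper_width'],s['force'])
for n in("scene","top"):
    cv2.imwrite(f"pics/{n}0.png",optics.grab_frame(n)[:,:,::-1])
    m=optics.camera_model(n);print(n,{k:np.round(v,3).tolist() for k,v in m.items()})
print(np.round(optics.camera_model("wrist")["tool_from_camera"],3).tolist())
E
```

```text
0.0 [ 256.16182547 -569.54194328  230.43763226] [ 0.59411593 -0.59343689  0.38449779 -0.38343235] 85.21016855590415 [-0.49999926 -0.52233805  0.25019407]
scene {'intrinsics': [[384.969, 0.0, 278.379], [0.0, 384.969, 212.41], [0.0, 0.0, 1.0]], 'eye': [538.698, -492.07, 969.447], 'rotation': [-0.272, 0.961, 0.053, -0.019]}
top {'intrinsics': [[462.773, 0.0, 278.243], [0.0, 462.773, 206.66], [0.0, 0.0, 1.0]], 'eye': [156.981, 30.211, 1494.773], 'rotation': [-0.08, 0.727, -0.678, 0.078]}
[[1.0, 0.0, -0.001, 0.176], [0.001, -0.328, 0.945, -142.504], [0.0, -0.945, -0.328, 84.304], [0.0, 0.0, 0.0, 1.0]]
```

View pics/scene0.png

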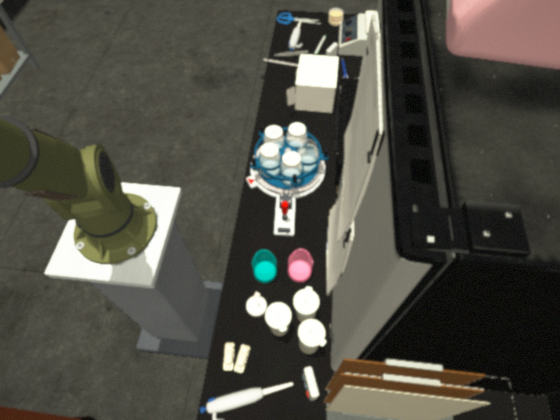

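View pics/top0.png

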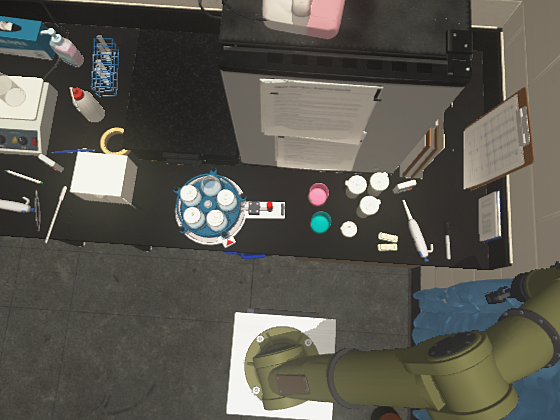

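```bash
cat > h.py <<'E'
import numpy as np,cv2
from scipy.spatial.transform import Rotation as R
from rig import telemetry, optics
def quat(q): return R.from_quat([q[1],q[2],q[3],q[0]]).as_matrix()
def cam(n,s=None):
    m=optics.camera_model(n);K=np.array(m["intrinsics"])
    if n=="wrist":
        s=s or telemetry.read_state();T=np.array(m["tool_from_camera"]);Q=quat(s['orientation'])
        return K,Q@T[:3,3]+np.array(s['ee_pos']),Q@T[:3,:3]
    r=np.array(m["rotation"]);return K,np.array(m["eye"]),(quat(r) if r.shape==(4,) else r)
def ray(c,u,v,z):
    K,e,Rm=c;d=Rm@np.linalg.inv(K)@np.array([u,v,1.]);return e+d*(z-e[2])/d[2]
def proj(c,p):
    K,e,Rm=c;q=K@Rm.T@(np.array(p,float)-e);return q[:2]/q[2]
def red(img,box=None):
    h=cv2.cvtColor(img,cv2.COLOR_RGB2HSV);m=(((h[...,0]<8)|(h[...,0]>172))&(h[...,1]>150)&(h[...,2]>90)).astype(np.uint8)
    n,l,st,c=cv2.connectedComponentsWithStats(m);return [(st[i].tolist(),c[i].round(1).tolist()) for i in range(1,n) if st[i,4]>4]
E
python3 - <<'E'
from h import *
img=cv2.imread("pics/top0.png");im=img[:,:,::-1].copy();c=cam("top")
for st,p in red(im):
    if 160<p[0]<300 and 160<p[1]<260: print(st,p,ray(c,*p,96).round(),ray(c,*p,12).round())
sc=cv2.imread("pics/scene0.png")[:,:,::-1].copy();d=cam("scene")
for st,p in red(sc):
    if 240<p[0]<320 and 120<p[1]<240: print('scene',st,p,ray(d,*p,96).round(),ray(d,*p,12).round())
a=cv2.resize(img[160:255,160:300],None,fx=5.5,fy=5.5,interpolation=cv2.INTER_CUBIC)
cv2.imwrite("pics/topc.png",a)
E
```

```text
[267, 201, 5, 9, 39] [269.1, 205.0] [478.  76.  96.] [497.  78.  12.]
[227, 240, 6, 5, 18] [228.8, 242.1] [354. 190.  96.] [366. 199.  12.]
scene [250, 180, 3, 2, 5] [250.8, 180.4] [382. 138.  96.] [367. 199.  12.]
scene [281, 201, 8, 13, 68] [284.5, 206.2] [485.  63.  96.] [480. 116.  12.]
```

View pics/topc.png

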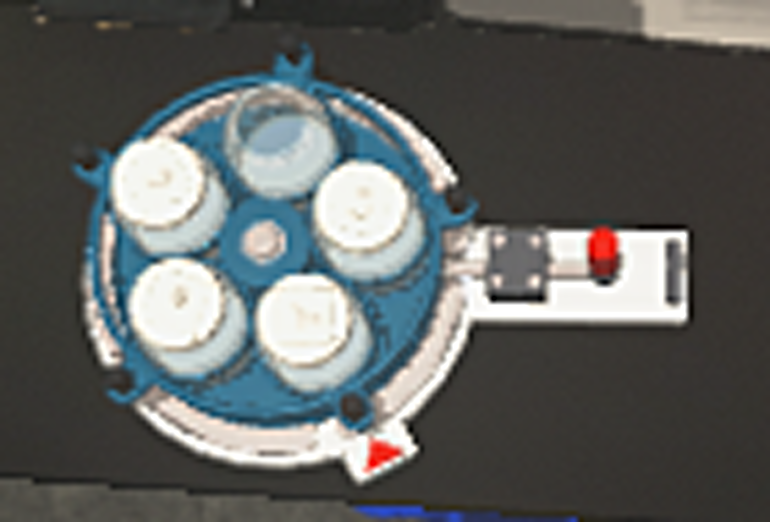

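```bash
python3 - <<'E'
from h import *
from scipy.optimize import least_squares
c=cam("top");px=lambda u,v:(160+u/5.5-.4,160+v/5.5-.4)
obs=[] # (pt xy, radius, angle idx from front CCW)
for (u,v),k in zip([(305,318),(362,203),(159,183),(178,303)],[0,1,3,4]): obs.append((ray(c,*px(u,v),126)[:2],60,k*72,'lid%d'%k))
for (u,v),k in zip([(355,404),(458,201),(92,163),(122,380)],[0,1,3,4]): obs.append((ray(c,*px(u,v),110)[:2],112,k*72,'peg%d'%k))
obs.append((ray(c,269.1,203.3,92)[:2],193,60,'knob'));obs.append((ray(c,228.8,242.1,13)[:2],127,0,'arrow'))
def f(p): return np.concatenate([p[:2]+r*np.array([np.cos(p[2]+np.radians(a)),np.sin(p[2]+np.radians(a))])-o for o,r,a,_ in obs])
s=least_squares(f,[500,200,-2.6],loss='soft_l1',f_scale=4);print(s.x,np.degrees(s.x[2]))
for o,(a) in zip(obs,f(s.x).reshape(-1,2)): print(o[3],o[0].round(),a.round(1))
x=s.x
for k in range(5):
  t=x[2]+np.radians(72*k);print('peg',k,(x[:2]+112*np.array([np.cos(t),np.sin(t)])).round(), 'lid',(x[:2]+60*np.array([np.cos(t),np.sin(t)])).round())
t=x[2]+np.radians(60);print('arm dir',np.cos(t),np.sin(t),(x[:2]+193*np.array([np.cos(t),np.sin(t)])).round())
st=telemetry.read_state();print(quat(st['orientation']).round(3))
# check in scene
d=cam("scene");print(proj(d,[*(x[:2]+193*np.array([np.cos(t),np.sin(t)])),96]))
E
```

```text
[470.57715206 266.78736136  -2.55160576] -146.19624113567858
lid0 [421. 234.] [-0.6 -1. ]
lid1 [488. 209.] [-1.4 -0.4]
lid3 [492. 323.] [-0.4  0.2]
lid4 [425. 305.] [-1.4 -0.9]
peg0 [378. 205.] [-0.8 -0.1]
peg1 [497. 158.] [4. 1.]
peg3 [504. 365.] [4.8 6.8]
peg4 [383. 334.] [-0.   2.1]
knob [484.  76.] [-1.1 -2. ]
arrow [365. 199.] [-0.4 -2.8]
peg 0 [378. 204.] lid [421. 233.]
peg 1 [501. 159.] lid [487. 209.]
peg 2 [582. 262.] lid [531. 264.]
peg 3 [509. 372.] lid [491. 323.]
peg 4 [383. 336.] lid [423. 304.]
arm dir 0.06633936058217546 -0.9977971182748265 [483.  74.]
[[ 0.41  -0.001  0.912]
 [-0.912  0.001  0.41 ]
 [-0.002 -1.    -0.   ]]
[284.33844938 202.66787381]
```

```bash
python3 - <<'E'
from h import *
c=cam("top");d=cam("scene")
for u,v in [(215,163),(250,167),(290,170),(380,178)]: print('top',ray(c,u,v,0).round(),ray(c,u,v,200).round())
for u,v in [(340,180),(333,215),(330,255)]: print('scene',ray(d,u,v,0).round(),ray(d,u,v,200).round())
a=cv2.imread("pics/scene0.png")[100:260,230:400];cv2.imwrite("pics/sc1.png",cv2.resize(a,None,fx=3.7,fy=3.7,interpolation=cv2.INTER_CUBIC))
E
```

```text
top [633. 272.   0.] [569. 240. 200.]
top [627. 153.   0.] [564. 137. 200.]
top [626.  18.   0.] [563.  19. 200.]
top [ 620. -286.    0.] [ 558. -244.  200.]
scene [641. 239.   0.] [620.  88. 200.]
scene [624. 109.   0.] [606. -15. 200.]
scene [621. -22.   0.] [ 604. -119.  200.]
```

View pics/sc1.png

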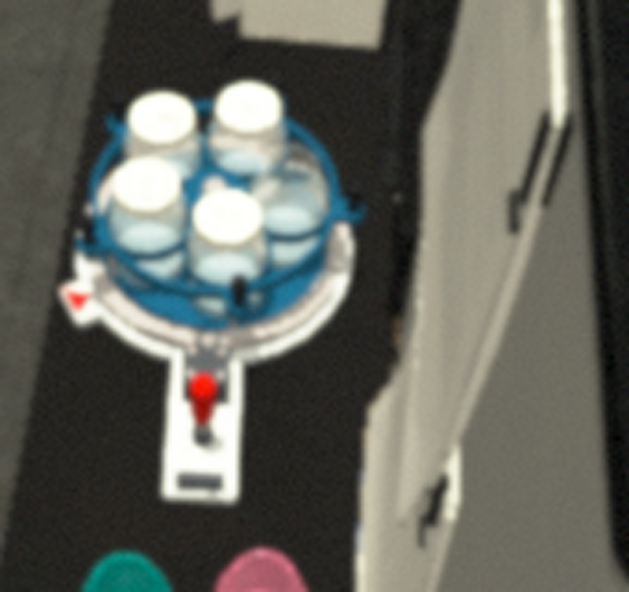

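```bash
python3 -m crank '[{"jaw":1,"tx":-20,"ty":0,"tz":40,"twist":10},{"jaw":1,"tx":-80,"ty":0,"tz":60,"twist":20}]'; python3 -c "
from rig import telemetry as t;s=t.read_state();print(s['joints'],s['ee_pos'])"
```

```text
clock: 0.35
ee_pos: [280.5, -472.0, 229.4]
orientation: [0.518, -0.516, 0.483, -0.482]
force: [1.0, 1.0, 1.3]
gripper_width: 51.5
[ 1.10583901  0.38936065 -0.16599592  1.70450813  0.06952364  1.05514707
 -0.58357754] [ 280.54322902 -472.03637563  229.39219283]
```

```bash
python3 -m crank '[{"jaw":1,"tx":-30,"ty":0,"tz":40,"twist":0},{"jaw":1,"tx":-80,"ty":0,"tz":90,"twist":-8},{"jaw":1,"tx":-130,"ty":0,"tz":130,"twist":-16},{"jaw":1,"tx":-180,"ty":0,"tz":165,"twist":-24},{"jaw":1,"tx":-230,"ty":0,"tz":190,"twist":-32},{"jaw":1,"tx":-280,"ty":0,"tz":210,"twist":-40},{"jaw":1,"tx":-330,"ty":0,"tz":225,"twist":-48},{"jaw":1,"tx":-380,"ty":0,"tz":235,"twist":-56},{"jaw":1,"tx":-430,"ty":0,"tz":240,"twist":-64},{"jaw":1,"tx":-480,"ty":0,"tz":240,"twist":-72},{"jaw":1,"tx":-520,"ty":0,"tz":240,"twist":-80},{"jaw":1,"tx":-545,"ty":0,"tz":240,"twist":-86},{"jaw":1,"tx":-560,"ty":0,"tz":240,"twist":-90},{"jaw":1,"tx":-560,"ty":0,"tz":240,"twist":-90},{"jaw":1,"tx":-560,"ty":0,"tz":240,"twist":-90}]'
python3 - <<'E'
from h import *
s=telemetry.read_state();print(s['joints'].round(2) if hasattr(s['joints'],'round') else s['joints'],s['force']);c=cam("wrist",s);im=optics.grab_frame("wrist")
cv2.imwrite("pics/w1.png",im[:,:,::-1]);print(quat(s['orientation']).round(3))
for st,p in red(im): print(st,p,ray(c,*p,96).round(1),ray(c,*p,46).round(1))
print(proj(c,[483.4,74.2,96]),proj(c,[*s['ee_pos']]))
E
```

```text
clock: 2.22
ee_pos: [481.2, 101.9, 230.8]
orientation: [0.707, -0.706, -0.024, 0.023]
force: [0.8, -0.8, -0.4]
gripper_width: 0.3
[ 0.26  0.36 -0.72  1.84  0.27  1.04 -0.49] [ 0.75719191 -0.8334444  -0.39110123]
[[ 0.998  0.    -0.066]
 [ 0.066  0.002  0.998]
 [ 0.001 -1.     0.002]]
[159, 70, 15, 21, 152] [166.6, 78.5] [391.8 192.4  96. ] [376.8 193.6  46. ]
[264, 204, 21, 33, 557] [274.0, 220.3] [481.9  81.8  96. ] [483.1  63.1  46. ]
[275.08075133 228.42061807] [274.92168834 279.56783076]
```

View pics/w1.png

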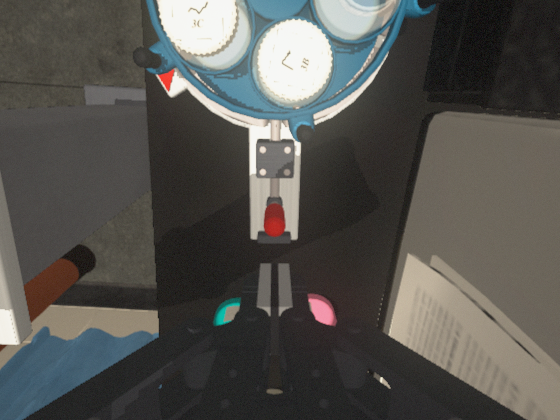

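```bash
python3 -m crank '[{"jaw":1,"tx":0,"ty":50,"tz":1,"twist":0},{"jaw":1,"tx":0,"ty":100,"tz":1,"twist":0},{"jaw":1,"tx":0,"ty":140,"tz":1,"twist":0},{"jaw":1,"tx":0,"ty":164,"tz":1,"twist":0},{"jaw":1,"tx":0,"ty":164,"tz":1,"twist":0},{"jaw":1,"tx":0,"ty":164,"tz":-3,"twist":0},{"jaw":1,"tx":0,"ty":164,"tz":-6,"twist":0},{"jaw":1,"tx":0,"ty":164,"tz":-9,"twist":0},{"jaw":1,"tx":0,"ty":164,"tz":-12,"twist":0},{"jaw":1,"tx":0,"ty":164,"tz":-12,"twist":0}]'
```

```text
clock: 3.52
ee_pos: [482.6, 90.2, 67.3]
orientation: [0.707, -0.706, -0.024, 0.023]
force: [0.7, 1.8, 1.2]
gripper_width: 0.2
```

```bash
python3 -m crank '[{"jaw":1,"tx":0,"ty":0,"tz":-3,"twist":0},{"jaw":1,"tx":0,"ty":0,"tz":-6,"twist":0},{"jaw":1,"tx":0,"ty":0,"tz":-9,"twist":0},{"jaw":1,"tx":0,"ty":0,"tz":-12,"twist":0},{"jaw":1,"tx":0,"ty":0,"tz":-14,"twist":0},{"jaw":1,"tx":0,"ty":0,"tz":-14,"twist":0}]'
python3 - <<'E'
from h import *
s=telemetry.read_state();c=cam("wrist",s);im=optics.grab_frame("wrist")
cv2.imwrite("pics/w2.png",im[:,:,::-1])
for st,p in red(im): print(st,p,ray(c,*p,96).round(1))
for dr in (193,205,211,215): print(dr,proj(c,[470.6+dr*.0663,266.8-dr*.9978,96]))
E
```

```text
clock: 4.28
ee_pos: [483.4, 75.7, 67.1]
orientation: [0.707, -0.706, -0.024, 0.023]
force: [-0.2, 0.5, 1.2]
gripper_width: -0.2
[44, 0, 32, 35, 585] [62.6, 11.7] [413.3 178.9  96. ]
[269, 355, 11, 16, 157] [274.1, 362.7] [484.5  52.7  96. ]
193 [274.7967086  319.94001271]
205 [274.79462516 344.27066672]
211 [274.79362664 355.93154015]
215 [274.79297615 363.52800367]
```

View pics/w2.png

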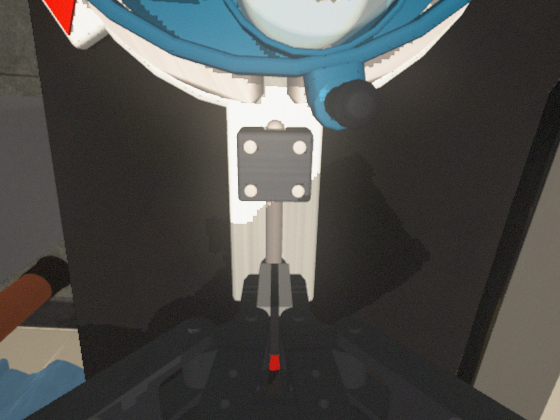

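```bash
python3 -m crank '[{"jaw":1,"tx":0,"ty":0,"tz":-1.5,"twist":0},{"jaw":1,"tx":0,"ty":0,"tz":-3,"twist":0}]'
python3 - <<'E'
from h import *
s=telemetry.read_state();c=cam("wrist",s);im=optics.grab_frame("wrist")
for st,p in red(im): print(st,p,ray(c,*p,96).round(1))
print(s['ee_pos'],s['force'])
for z in (25,30,35): print(ray(c,275,121,z).round(1))
E
```

```text
clock: 4.58
ee_pos: [483.6, 73.1, 67.1]
orientation: [0.708, -0.706, -0.024, 0.023]
force: [-1.5, 8.0, 1.1]
gripper_width: 0.0
[47, 0, 27, 29, 422] [62.8, 9.9] [413.5 176.7  96. ]
[269, 355, 11, 16, 155] [274.1, 362.6] [484.7  50.2  96. ]
[483.58815779  73.12996738  67.11415494] [-1.52085423  7.98701715  1.11629981]
[479.  144.1  25. ]
[478.9 144.5  30. ]
[478.9 144.8  35. ]
```

```bash
python3 -m crank '[{"jaw":1,"tx":0,"ty":0,"tz":8,"twist":0},{"jaw":1,"tx":0,"ty":-30,"tz":8,"twist":0},{"jaw":1,"tx":0,"ty":-83,"tz":8,"twist":0},{"jaw":1,"tx":-40,"ty":-83,"tz":40,"twist":-10},{"jaw":1,"tx":-75,"ty":-83,"tz":80,"twist":-20},{"jaw":1,"tx":-89,"ty":-83,"tz":112,"twist":-30},{"jaw":1,"tx":-89,"ty":-83,"tz":112.5,"twist":-30},{"jaw":1,"tx":-89,"ty":-83,"tz":112.5,"twist":-30},{"jaw":1,"tx":-89,"ty":-50,"tz":112.5,"twist":-30},{"jaw":1,"tx":-89,"ty":-27,"tz":112.5,"twist":-30},{"jaw":1,"tx":-89,"ty":-27,"tz":112.5,"twist":-30}]'
cat > arc.py <<'E'
from h import *
import sys
f0,f1,n,off=map(float,sys.argv[1:5]);ax=np.array([470.6,266.8]);s=telemetry.read_state();Q=quat(s['orientation']);p=np.array(s['ee_pos'])
za=np.degrees(np.arctan2(Q[1,2],Q[0,2]));print(p.round(1),s['force'],'zang',za.round(1))
for f in np.linspace(f0,f1,int(n)+1):
    a=np.radians(f);P=ax+118*np.array([np.cos(a),np.sin(a)])+off*np.array([-np.sin(a),np.cos(a)])
    d=Q.T@np.array([*(P-p[:2]),93-p[2]]);w=(za-(f-90)+180)%360-180
    print(f.round(1),P.round(0),d.round(1),'twist',w.round(1))
E
python3 arc.py 213.8 141.8 20 18
python3 - <<'E'
from h import *
im=optics.grab_frame("top");cv2.imwrite("pics/t2.png",cv2.resize(im[150:265,150:310,::-1],None,fx=5,fy=5,interpolation=cv2.INTER_CUBIC))
E
```

```text
clock: 6.0
ee_pos: [386.9, 178.0, 93.0]
orientation: [0.677, -0.676, -0.204, 0.205]
force: [-0.2, -0.3, 0.7]
gripper_width: -0.1
[386.9 178.   93. ] [-0.24248563 -0.3173531   0.67395537] zang 123.6
213.8 [383. 186.] [1.  0.  9.2] twist -0.2
210.2 [378. 192.] [ 0.   0.1 16.7] twist 3.4
206.6 [373. 198.] [-0.4  0.1 24.2] twist 7.0
203.0 [369. 204.] [-0.4  0.1 31.7] twist 10.6
199.4 [365. 211.] [ 0.1  0.1 39.1] twist 14.2
195.8 [362. 217.] [ 1.1  0.1 46.6] twist 17.8
192.2 [359. 224.] [ 2.5  0.1 53.9] twist 21.4
188.6 [357. 231.] [ 4.4  0.1 61.2] twist 25.0
185.0 [355. 239.] [ 6.7  0.1 68.3] twist 28.6
181.4 [353. 246.] [ 9.5  0.1 75.3] twist 32.2
177.8 [352. 253.] [12.7  0.1 82.1] twist 35.8
174.2 [351. 261.] [16.3  0.1 88.6] twist 39.4
170.6 [351. 268.] [20.4  0.1 94.9] twist 43.0
167.0 [352. 276.] [2.48e+01 1.00e-01 1.01e+02] twist 46.6
163.4 [352. 283.] [2.960e+01 1.000e-01 1.068e+02] twist 50.2
159.8 [354. 291.] [3.480e+01 1.000e-01 1.122e+02] twist 53.8
156.2 [355. 298.] [4.020e+01 1.000e-01 1.173e+02] twist 57.4
152.6 [358. 305.] [4.600e+01 1.000e-01 1.221e+02] twist 61.0
149.0 [360. 312.] [5.210e+01 1.000e-01 1.265e+02] twist 64.6
145.4 [363. 319.] [5.850e+01 1.000e-01 1.305e+02] twist 68.2
141.8 [367. 326.] [6.500e+01 1.000e-01 1.341e+02] twist 71.8
```

View pics/t2.png

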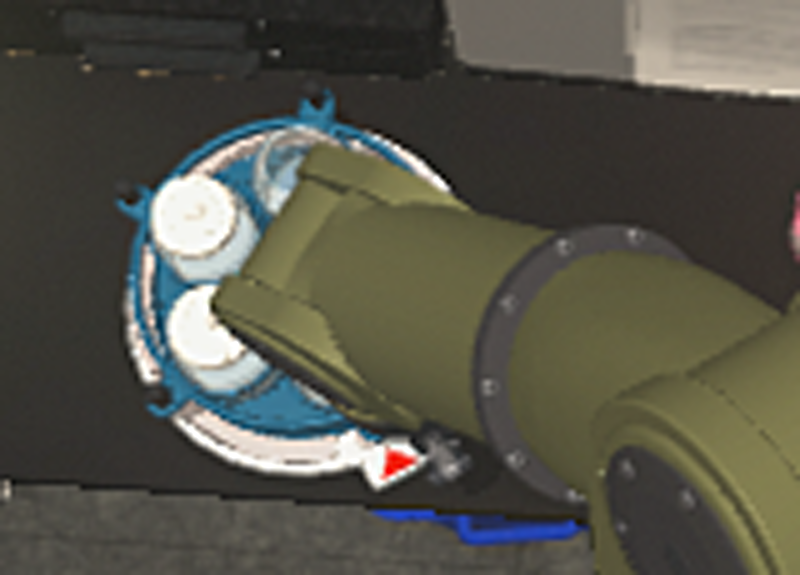

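```bash
python3 -m crank '[{"jaw":1,"tx":1,"ty":0,"tz":9,"twist":0},{"jaw":1,"tx":0,"ty":0,"tz":16.5,"twist":3.5},{"jaw":1,"tx":0,"ty":0,"tz":24,"twist":7},{"jaw":1,"tx":0,"ty":0,"tz":31.5,"twist":10.5},{"jaw":1,"tx":0,"ty":0,"tz":39,"twist":14},{"jaw":1,"tx":1,"ty":0,"tz":46.5,"twist":18},{"jaw":1,"tx":2.5,"ty":0,"tz":54,"twist":21.5},{"jaw":1,"tx":4.5,"ty":0,"tz":61,"twist":25},{"jaw":1,"tx":7,"ty":0,"tz":68,"twist":28.5},{"jaw":1,"tx":9.5,"ty":0,"tz":75,"twist":32},{"jaw":1,"tx":13,"ty":0,"tz":82,"twist":36},{"jaw":1,"tx":16,"ty":0,"tz":88.5,"twist":39.5},{"jaw":1,"tx":20.5,"ty":0,"tz":95,"twist":43},{"jaw":1,"tx":25,"ty":0,"tz":101,"twist":46.5},{"jaw":1,"tx":29.5,"ty":0,"tz":107,"twist":50},{"jaw":1,"tx":35,"ty":0,"tz":112,"twist":54},{"jaw":1,"tx":40,"ty":0,"tz":117,"twist":57.5},{"jaw":1,"tx":46,"ty":0,"tz":122,"twist":61},{"jaw":1,"tx":52,"ty":0,"tz":126.5,"twist":64.5},{"jaw":1,"tx":55,"ty":0,"tz":128.5,"twist":66}]'
python3 arc.py 147.8 141.8 3 18
python3 - <<'E'
from h import *
im=optics.grab_frame("top");a=im[150:265,150:310,::-1];b=optics.grab_frame("wrist")[:,:,::-1]
cv2.imwrite("pics/t3.png",np.hstack([cv2.resize(a,(480,345),interpolation=cv2.INTER_CUBIC),cv2.resize(b,(320,240)) [:,:] if 0 else cv2.copyMakeBorder(cv2.resize(b,(320,240)),0,105,0,0,0)]))
E
```

```text
clock: 8.55
ee_pos: [361.8, 316.8, 94.9]
orientation: [0.68, -0.678, 0.197, -0.197]
force: [-1.9, 0.0, 0.8]
gripper_width: 0.1
[361.8 316.8  94.9] [-1.88515896  0.0310999   0.80631894] zang 57.6
147.8 [361. 314.] [ 0.7  1.9 -2.4] twist -0.2
145.8 [363. 318.] [0.1 1.9 1.8] twist 1.8
143.8 [365. 322.] [-0.3  2.   5.9] twist 3.8
141.8 [367. 326.] [-0.6  2.  10.1] twist 5.8
```

View pics/t3.png

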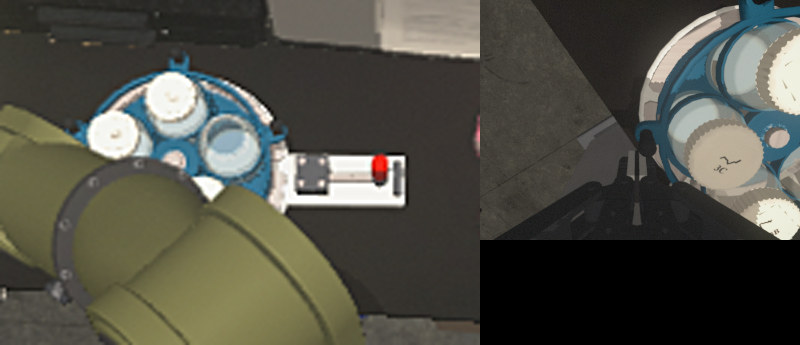

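```bash
python3 arc.py 219 219 1 28
```

```text
[361.9 316.8  94.7] [ 0.86812606 -0.32563354  0.35243175] zang 57.7
219.0 [397. 171.] [ 107.3    1.4 -105. ] twist -71.3
219.0 [397. 171.] [ 107.3    1.4 -105. ] twist -71.3
```

```bash
python3 -m crank '[{"jaw":1,"tx":0,"ty":0,"tz":-7,"twist":0},{"jaw":1,"tx":0,"ty":-30,"tz":-7,"twist":0},{"jaw":1,"tx":0,"ty":-57,"tz":-7,"twist":-5},{"jaw":1,"tx":15,"ty":-57,"tz":-25,"twist":-15},{"jaw":1,"tx":35,"ty":-57,"tz":-45,"twist":-25},{"jaw":1,"tx":55,"ty":-57,"tz":-65,"twist":-35},{"jaw":1,"tx":75,"ty":-57,"tz":-85,"twist":-45},{"jaw":1,"tx":95,"ty":-57,"tz":-100,"twist":-55},{"jaw":1,"tx":107,"ty":-57,"tz":-105,"twist":-64},{"jaw":1,"tx":107,"ty":-57,"tz":-105,"twist":-71},{"jaw":1,"tx":107,"ty":-57,"tz":-105,"twist":-71},{"jaw":1,"tx":107,"ty":-57,"tz":-105,"twist":-71}]'
python3 arc.py 219 219 1 28
python3 - <<'E'
from h import *
s=telemetry.read_state();c=cam("wrist",s);b=optics.grab_frame("wrist")[:,:,::-1].copy()
for k in range(5):
    a=np.radians(146.8+72*k);q=proj(c,[470.6+112*np.cos(a),266.8+112*np.sin(a),112]);print(k,q.round())
    if abs(q).max()<600: cv2.circle(b,tuple(int(v) for v in q),4,(0,255,0),1)
cv2.imwrite("pics/w4.png",b)
E
```

```text
clock: 10.15
ee_pos: [396.0, 170.6, 151.4]
orientation: [0.668, -0.667, -0.234, 0.233]
force: [-0.1, -0.5, -0.1]
gripper_width: -0.3
[396.  170.6 151.4] [-0.10536668 -0.50220704 -0.08870606] zang 128.6
219.0 [397. 171.] [ 0.4 58.4 -0.3] twist -0.4
219.0 [397. 171.] [ 0.4 58.4 -0.3] twist -0.4
0 [455. -21.]
1 [286. 200.]
2 [400. 352.]
3 [607. 299.]
4 [690.  73.]
```

View pics/w4.png

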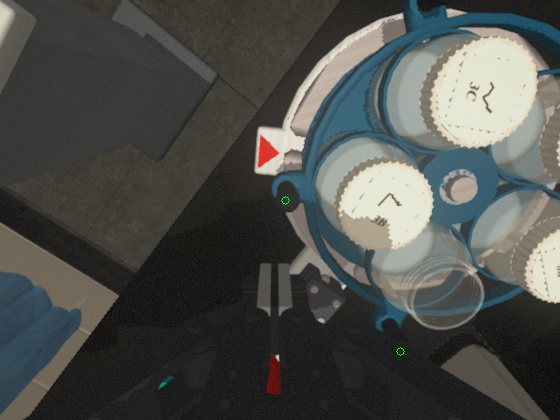

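```bash
python3 -m crank '[{"jaw":1,"tx":0,"ty":30,"tz":0,"twist":0},{"jaw":1,"tx":0,"ty":58,"tz":0,"twist":0},{"jaw":1,"tx":0,"ty":58,"tz":0,"twist":0}]'; python3 arc.py 219 144 20 18
```

```text
clock: 10.58
ee_pos: [394.8, 170.6, 92.4]
orientation: [0.668, -0.667, -0.233, 0.234]
force: [-0.1, 0.7, 0.5]
gripper_width: -0.2
[394.8 170.6  92.4] [-0.13832798  0.73583232  0.52128369] zang 128.6
219.0 [390. 179.] [ 1.4 -0.6  9. ] twist -0.4
215.2 [385. 184.] [ 0.4 -0.6 16.8] twist 3.4
211.5 [379. 190.] [-0.1 -0.6 24.6] twist 7.1
207.8 [375. 196.] [-0.  -0.6 32.4] twist 10.9
204.0 [370. 202.] [ 0.5 -0.5 40.2] twist 14.6
200.2 [366. 209.] [ 1.6 -0.5 47.9] twist 18.4
196.5 [363. 216.] [ 3.1 -0.5 55.6] twist 22.1
192.8 [359. 223.] [ 5.2 -0.5 63.1] twist 25.9
189.0 [357. 231.] [ 7.7 -0.5 70.5] twist 29.6
185.2 [355. 238.] [10.8 -0.5 77.7] twist 33.4
181.5 [353. 246.] [14.3 -0.4 84.7] twist 37.1
177.8 [352. 253.] [18.2 -0.4 91.4] twist 40.9
174.0 [351. 261.] [22.6 -0.4 97.9] twist 44.6
170.2 [351. 269.] [ 27.4  -0.4 104.1] twist 48.4
166.5 [352. 277.] [ 32.6  -0.4 109.9] twist 52.1
162.8 [353. 285.] [ 38.1  -0.4 115.4] twist 55.9
159.0 [354. 292.] [ 44.   -0.4 120.5] twist 59.6
155.2 [356. 300.] [ 50.2  -0.4 125.2] twist 63.4
151.5 [358. 307.] [ 56.8  -0.4 129.5] twist 67.1
147.8 [361. 315.] [ 63.5  -0.4 133.4] twist 70.9
144.0 [365. 322.] [ 70.6  -0.4 136.8] twist 74.6
```

```bash
python3 -m crank '[{"jaw":1,"tx":1.5,"ty":-0.5,"tz":9,"twist":0},{"jaw":1,"tx":0.5,"ty":-0.5,"tz":17,"twist":3.5},{"jaw":1,"tx":0,"ty":-0.5,"tz":24.5,"twist":7},{"jaw":1,"tx":0,"ty":-0.5,"tz":32.5,"twist":11},{"jaw":1,"tx":0.5,"ty":-0.5,"tz":40,"twist":14.5},{"jaw":1,"tx":1.5,"ty":-0.5,"tz":48,"twist":18.5},{"jaw":1,"tx":3,"ty":-0.5,"tz":55.5,"twist":22},{"jaw":1,"tx":5,"ty":-0.5,"tz":63,"twist":26},{"jaw":1,"tx":7.5,"ty":-0.5,"tz":70.5,"twist":29.5},{"jaw":1,"tx":11,"ty":-0.5,"tz":77.5,"twist":33.5},{"jaw":1,"tx":14.5,"ty":-0.5,"tz":84.5,"twist":37},{"jaw":1,"tx":18,"ty":-0.5,"tz":91.5,"twist":41},{"jaw":1,"tx":22.5,"ty":-0.5,"tz":98,"twist":44.5},{"jaw":1,"tx":27.5,"ty":-0.5,"tz":104,"twist":48.5},{"jaw":1,"tx":32.5,"ty":-0.5,"tz":110,"twist":52},{"jaw":1,"tx":38,"ty":-0.5,"tz":115.5,"twist":56},{"jaw":1,"tx":44,"ty":-0.5,"tz":120.5,"twist":59.5},{"jaw":1,"tx":50,"ty":-0.5,"tz":125,"twist":63.5},{"jaw":1,"tx":57,"ty":-0.5,"tz":129.5,"twist":67},{"jaw":1,"tx":60,"ty":-0.5,"tz":131.5,"twist":69}]'
python3 arc.py 150 140 5 18
python3 - <<'E'
from h import *
s=telemetry.read_state();c=cam("wrist",s);b=optics.grab_frame("wrist")[:,:,::-1].copy()
for k in range(5):
    a=np.radians(146+72*k);q=proj(c,[470.6+112*np.cos(a),266.8+112*np.sin(a),112]);print(k,q.round())
    if abs(q).max()<600: cv2.circle(b,tuple(int(v) for v in q),4,(0,255,0),1)
cv2.imwrite("pics/w5.png",b)
E
```

```text
clock: 13.08
ee_pos: [359.4, 312.0, 94.2]
orientation: [0.683, -0.682, 0.186, -0.185]
force: [-1.1, -0.9, 0.5]
gripper_width: -0.1
[359.4 312.   94.2] [-1.1088791  -0.90419529  0.4621792 ] zang 59.6
150.0 [359. 310.] [ 0.9  1.2 -1.6] twist -0.4
148.0 [361. 314.] [0.3 1.2 2.6] twist 1.6
146.0 [363. 318.] [-0.1  1.2  6.7] twist 3.6
144.0 [365. 322.] [-0.4  1.2 10.9] twist 5.6
142.0 [367. 325.] [-0.6  1.2 15. ] twist 7.6
140.0 [369. 329.] [-0.6  1.2 19.2] twist 9.6
0 [292. 250.]
1 [425. 445.]
2 [700. 398.]
3 [876. 115.]
4 [569. -48.]
```

View pics/w5.png

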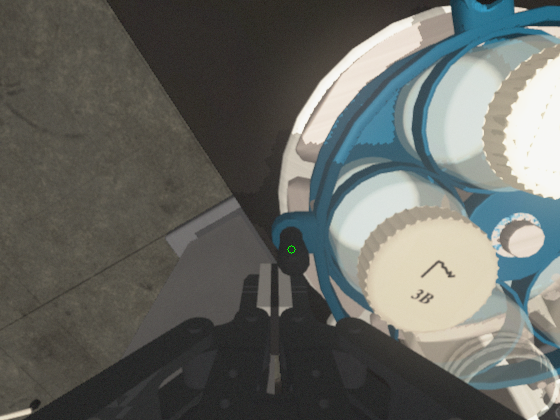

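```bash
python3 -m crank '[{"jaw":1,"tx":0,"ty":1,"tz":2.5,"twist":1.5},{"jaw":1,"tx":0,"ty":1,"tz":6.5,"twist":3.5},{"jaw":1,"tx":-0.5,"ty":1,"tz":11,"twist":5.5},{"jaw":1,"tx":-0.5,"ty":1,"tz":12,"twist":6},{"jaw":1,"tx":-0.5,"ty":1,"tz":12,"twist":6},{"jaw":1,"tx":-0.5,"ty":1,"tz":5,"twist":6},{"jaw":1,"tx":-0.5,"ty":-30,"tz":0,"twist":6},{"jaw":1,"tx":-0.5,"ty":-90,"tz":-40,"twist":0},{"jaw":1,"tx":0,"ty":-140,"tz":-90,"twist":-10},{"jaw":1,"tx":15,"ty":-170,"tz":-100,"twist":-20},{"jaw":1,"tx":30,"ty":-170,"tz":-100,"twist":-30},{"jaw":1,"tx":30,"ty":-170,"tz":-100,"twist":-30}]'
python3 - <<'E'
from h import *
s=telemetry.read_state();c=cam("wrist",s);b=optics.grab_frame("wrist")[:,:,::-1].copy();print(s['joints'],s['force'])
print(proj(c,[470.6,266.8,90]))
cv2.imwrite("pics/w6.png",b);t=optics.grab_frame("top")[:,:,::-1];cv2.imwrite("pics/t6.png",t)
E
```

```text
clock: 14.62
ee_pos: [335.4, 209.3, 264.1]
orientation: [0.708, -0.706, 0.005, -0.004]
force: [-0.7, -0.0, 0.0]
gripper_width: 0.2
[-0.18590326  0.12787027 -0.49165771  1.98793458  0.06722602  1.04020685
 -0.7208037 ] [-0.74951977 -0.02743163  0.02957944]
[421.82849422 124.17630248]
```

View pics/w6.png

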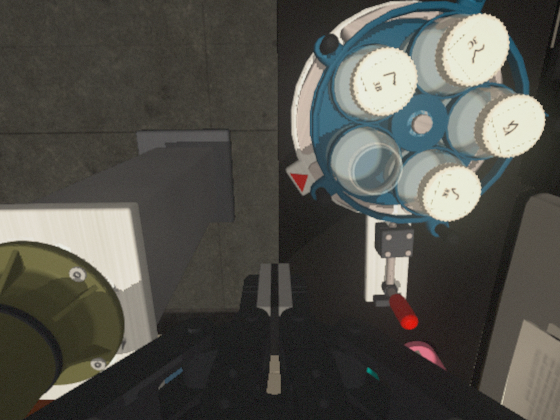

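```bash
cat > ang.py <<'E'
from h import *
import sys
from scipy.optimize import least_squares
# usage: img + state from file
def angle(b,c,ax=(470.6,266.8),idx0=None):
    g=cv2.cvtColor(b,cv2.COLOR_BGR2HSV);m=((g[...,1]<60)&(g[...,2]>190)).astype(np.uint8)
    m=cv2.morphologyEx(m,cv2.MORPH_OPEN,np.ones((7,7)));n,l,st,ce=cv2.connectedComponentsWithStats(m);obs=[]
    for i in range(1,n):
        p=ray(c,*ce[i],126)[:2]
        if abs(np.hypot(*(p-np.array(ax)))-60)<12 and st[i,4]>800:
            ct=cv2.findContours((l==i).astype(np.uint8),cv2.RETR_EXTERNAL,cv2.CHAIN_APPROX_NONE)[0][0]
            e=cv2.fitEllipse(cv2.convexHull(ct));p=ray(c,*e[0],126)[:2];a=np.degrees(np.arctan2(*(p-ax)[::-1]))
            obs.append((p,a));print(np.round(e[0],0),np.round(e[1],0),p.round(1),'r',np.hypot(*(p-ax)).round(1),'ang',a.round(1))
    P=np.array([o[0] for o in obs]);k=[round((o[1]+146.2)/72) for o in obs]
    f=lambda q:np.concatenate([q[:2]+60*np.array([np.cos(q[2]+np.radians(72*j)),np.sin(q[2]+np.radians(72*j))])-p for p,j in zip(P,k)])
    s=least_squares(f,[*ax,np.radians(-146.2)]);print('centre',s.x[:2].round(1),'front place off target deg',(np.degrees(s.x[2])+146.2).round(2),'res',f(s.x).round(1))
E
python3 - <<'E'
from ang import *
b=cv2.imread("pics/w6.png");c=cam("wrist");angle(b,c)
print('peg',ray(c,329,44,112).round(1), 'expected',[470.6+112*np.cos(np.radians(141.8)),266.8+112*np.sin(np.radians(141.8))])
s=telemetry.read_state();print(red(b[:,:,::-1].copy()),proj(c,[365,198,12]),proj(c,[470.6+215*.0663,266.8-215*.9978,96]))
E
```

```text
[476.  50.] [62. 76.] [486.8 325. ] r 60.4 ang 74.4
[385.  81.] [62. 70.] [420.5 303.8] r 62.3 ang 143.5
[513. 125.] [55. 69.] [527.2 268.8] r 56.6 ang 2.0
[452. 193.] [51. 61.] [486.5 212.6] r 56.5 ang -73.7
centre [468.1 268.8] front place off target deg 2.03 res [-0.   0.8 -0.9  0.4  0.9 -0.2 -0.  -1. ]
peg [378.2 332.1 112. ] expected [np.float64(382.584027964355), np.float64(336.0617402800461)]
[([291, 174, 16, 17, 147], [299.5, 179.9]), ([390, 294, 29, 36, 583], [403.5, 312.3])] [300.97966284 179.849609  ] [413.56867228 325.68425458]
```

```bash
python3 arc.py 143.5 141.5 1 26;python3 arc.py 141.5 141.5 1 18
```

```text
[334.3 210.3 263.3] [-0.36223297  0.17580906  0.08854555] zang 89.2
143.5 [360. 316.] [ 25.1 170.5 105.8] twist 35.7
141.5 [362. 320.] [ 26.8 170.5 109.6] twist 37.7
[334.3 210.3 263.3] [-0.36223297  0.17580906  0.08854555] zang 89.2
141.5 [367. 326.] [ 31.7 170.5 115.9] twist 37.7
141.5 [367. 326.] [ 31.7 170.5 115.9] twist 37.7
```

```bash
python3 -m crank '[{"jaw":1,"tx":10,"ty":30,"tz":50,"twist":10},{"jaw":1,"tx":20,"ty":70,"tz":95,"twist":20},{"jaw":1,"tx":25,"ty":110,"tz":105,"twist":30},{"jaw":1,"tx":25,"ty":110,"tz":105,"twist":36},{"jaw":1,"tx":25,"ty":110,"tz":105,"twist":36},{"jaw":1,"tx":25,"ty":145,"tz":105,"twist":36},{"jaw":1,"tx":25,"ty":170,"tz":105,"twist":36},{"jaw":1,"tx":25,"ty":170,"tz":105,"twist":36},{"jaw":1,"tx":28,"ty":170,"tz":110,"twist":37},{"jaw":1,"tx":30,"ty":170,"tz":113,"twist":37},{"jaw":1,"tx":31,"ty":170,"tz":115,"twist":37.5},{"jaw":1,"tx":31.5,"ty":170,"tz":116,"twist":37.5},{"jaw":1,"tx":31.5,"ty":170,"tz":116,"twist":37.5},{"jaw":1,"tx":31.5,"ty":170,"tz":116,"twist":37.5}]'
python3 -m crank '[{"jaw":1,"tx":0,"ty":0,"tz":-6,"twist":0},{"jaw":1,"tx":0,"ty":-40,"tz":-10,"twist":0},{"jaw":1,"tx":6,"ty":-100,"tz":-50,"twist":-10},{"jaw":1,"tx":25,"ty":-150,"tz":-90,"twist":-20},{"jaw":1,"tx":45,"ty":-170,"tz":-111,"twist":-30},{"jaw":1,"tx":45,"ty":-170,"tz":-111,"twist":-37.5},{"jaw":1,"tx":45,"ty":-170,"tz":-111,"twist":-37.5},{"jaw":1,"tx":45,"ty":-170,"tz":-111,"twist":-37.5}]'
python3 - <<'E'
from ang import *
s=telemetry.read_state();c=cam("wrist",s);b=optics.grab_frame("wrist")[:,:,::-1].copy();cv2.imwrite("pics/w7.png",b);angle(b,c);print(s['force'],red(b[:,:,::-1].copy()))
E
```

```text
clock: 16.48
ee_pos: [366.9, 326.3, 93.5]
orientation: [0.669, -0.667, 0.233, -0.231]
force: [-0.2, -0.4, -0.1]
gripper_width: -0.6
clock: 17.48
ee_pos: [333.6, 211.0, 262.9]
orientation: [0.708, -0.706, 0.007, -0.005]
force: [-0.7, 0.0, 0.3]
gripper_width: 0.1
[481.  52.] [63. 76.] [490.5 323.7] r 60.3 ang 70.7
[389.  81.] [62. 70.] [423.5 304.3] r 60.2 ang 141.5
[516. 129.] [55. 69.] [529.5 266.2] r 58.9 ang -0.6
[453. 195.] [51. 61.] [486.8 210.9] r 58.2 ang -73.8
centre [470.2 267.9] front place off target deg 0.38 res [ 0.   0.6 -0.7  0.3  0.6 -0.2  0.  -0.7]
[-0.6704215   0.0038852   0.31289168] [([293, 175, 16, 17, 142], [301.6, 181.3]), ([393, 296, 29, 36, 594], [406.3, 313.9])]
```

```bash
python3 - <<'E'
from h import *
s=telemetry.read_state();Q=quat(s['orientation']);c=cam("top")
print(Q.T@(np.array([470.6+246*.0663,266.8-246*.9978,65])-s['ee_pos']), np.degrees(np.arctan2(Q[1,2],Q[0,2]))-93.8,ray(c,320,222,90),ray(c,318,195,90))
E
```

```text
[ 156.81551371  196.85201317 -187.95581835] -4.65385759691226 [436.85160584 -85.02580476  90.        ] [522.40142605 -74.47542336  90.        ]
```

```bash
python3 -m crank '[{"jaw":1,"tx":25,"ty":0,"tz":-40,"twist":-2},{"jaw":1,"tx":60,"ty":20,"tz":-85,"twist":-4.5},{"jaw":1,"tx":100,"ty":40,"tz":-125,"twist":-4.5},{"jaw":1,"tx":135,"ty":60,"tz":-165,"twist":-4.5},{"jaw":1,"tx":157,"ty":80,"tz":-188,"twist":-4.5},{"jaw":1,"tx":157,"ty":80,"tz":-188,"twist":-4.5},{"jaw":1,"tx":157,"ty":80,"tz":-188,"twist":-4.5},{"jaw":1,"tx":157,"ty":130,"tz":-188,"twist":-4.5},{"jaw":1,"tx":157,"ty":175,"tz":-188,"twist":-4.5},{"jaw":1,"tx":157,"ty":197,"tz":-188,"twist":-4.5},{"jaw":1,"tx":157,"ty":197,"tz":-188,"twist":-4.5},{"jaw":1,"tx":157,"ty":197,"tz":-188,"twist":-4.5}]'
python3 - <<'E'
from h import *
s=telemetry.read_state();c=cam("wrist",s);b=optics.grab_frame("wrist");cv2.imwrite("pics/w8.png",b[:,:,::-1]);print(red(b),s['force'])
for r in (193,215): print(proj(c,[470.6+r*.0663,266.8-r*.9978,96]))
E
```

```text
clock: 19.02
ee_pos: [487.7, 22.2, 66.1]
orientation: [0.708, -0.706, -0.022, 0.023]
force: [0.9, -1.1, 0.1]
gripper_width: -0.2
[([245, 213, 52, 55, 2157], [270.4, 241.0])] [ 0.88488598 -1.12775842  0.09615927]
[272.43961221 192.01833016]
[272.62670718 249.47281058]
```

View pics/w8.png

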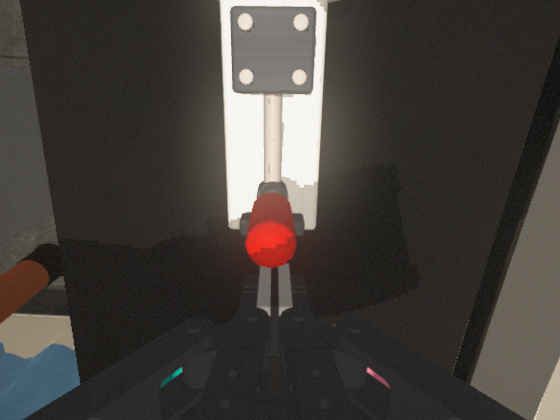

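```bash
python3 -m crank '[{"jaw":1,"tx":0,"ty":0,"tz":5,"twist":0},{"jaw":1,"tx":0,"ty":0,"tz":9,"twist":0},{"jaw":1,"tx":0,"ty":0,"tz":12,"twist":0},{"jaw":1,"tx":0,"ty":0,"tz":15,"twist":0},{"jaw":1,"tx":0,"ty":0,"tz":18,"twist":0},{"jaw":1,"tx":0,"ty":0,"tz":21,"twist":0},{"jaw":1,"tx":0,"ty":0,"tz":24,"twist":0},{"jaw":1,"tx":0,"ty":0,"tz":26,"twist":0},{"jaw":1,"tx":0,"ty":0,"tz":28,"twist":0},{"jaw":1,"tx":0,"ty":0,"tz":28,"twist":0}]'
```

```text
clock: 20.32
ee_pos: [486.0, 50.3, 66.3]
orientation: [0.708, -0.706, -0.022, 0.023]
force: [0.9, -1.2, 0.5]
gripper_width: 0.1
```

```bash
python3 -m crank '[{"jaw":1,"tx":0,"ty":0,"tz":1.5,"twist":0},{"jaw":1,"tx":0,"ty":0,"tz":3,"twist":0},{"jaw":1,"tx":0,"ty":0,"tz":3,"twist":0}]';python3 -m crank '[{"jaw":1,"tx":0,"ty":0,"tz":1,"twist":0},{"jaw":1,"tx":0,"ty":0,"tz":2,"twist":0},{"jaw":1,"tx":0,"ty":0,"tz":2,"twist":0}]'
```

```text
clock: 20.7
ee_pos: [485.7, 53.4, 66.2]
orientation: [0.708, -0.706, -0.022, 0.023]
force: [1.2, -2.9, 1.1]
gripper_width: -0.1
clock: 21.08
ee_pos: [485.6, 53.6, 66.2]
orientation: [0.707, -0.706, -0.022, 0.023]
force: [2.7, -8.6, 1.8]
gripper_width: 0.1
```

```bash
python3 -m crank '[{"jaw":1,"tx":0,"ty":0,"tz":2,"twist":0},{"jaw":1,"tx":0,"ty":0,"tz":3,"twist":0},{"jaw":1,"tx":0,"ty":0,"tz":3,"twist":0}]'
python3 -m crank '[{"jaw":1,"tx":0,"ty":0,"tz":-10,"twist":0},{"jaw":1,"tx":0,"ty":0,"tz":-25,"twist":0},{"jaw":1,"tx":0,"ty":-50,"tz":-30,"twist":0},{"jaw":1,"tx":0,"ty":-110,"tz":-30,"twist":0},{"jaw":1,"tx":-30,"ty":-150,"tz":0,"twist":0},{"jaw":1,"tx":-70,"ty":-180,"tz":50,"twist":0},{"jaw":1,"tx":-110,"ty":-197,"tz":100,"twist":0},{"jaw":1,"tx":-140,"ty":-197,"tz":140,"twist":5},{"jaw":1,"tx":-142,"ty":-197,"tz":167,"twist":5},{"jaw":1,"tx":-142,"ty":-197,"tz":167,"twist":5},{"jaw":1,"tx":-142,"ty":-197,"tz":167,"twist":5}]'
python3 - <<'E'
from ang import *
s=telemetry.read_state();c=cam("wrist",s);b=optics.grab_frame("wrist")[:,:,::-1].copy();cv2.imwrite("pics/w9.png",b);angle(b,c);print(s['force'],red(b[:,:,::-1].copy()))
for r in (193,198,215): print(r,proj(c,[470.6+r*.0663,266.8-r*.9978,96]))
E
```

```text
clock: 21.45
ee_pos: [485.6, 53.7, 66.3]
orientation: [-0.706, 0.708, 0.021, -0.022]
force: [2.8, -12.1, 2.4]
gripper_width: 0.1
clock: 22.82
ee_pos: [334.1, 211.2, 262.8]
orientation: [-0.706, 0.708, -0.011, 0.009]
force: [0.2, 0.0, 1.1]
gripper_width: -0.1
[480.  48.] [63. 76.] [490.9 323.5] r 60.3 ang 70.3
[388.  78.] [62. 70.] [423.6 304.6] r 60.3 ang 141.2
[516. 126.] [55. 70.] [529.4 265.8] r 58.8 ang -0.9
[452. 193.] [51. 61.] [486.5 210.8] r 58.2 ang -74.2
centre [470.1 267.8] front place off target deg 0.02 res [-0.1  0.6 -0.6  0.4  0.7 -0.3  0.  -0.7]
[0.2297615  0.00191378 1.1093573 ] [([293, 174, 16, 17, 142], [301.3, 180.0]), ([394, 278, 30, 35, 581], [408.5, 295.6])]
193 [416.70737131 306.93616398]
198 [416.49512916 310.83849919]
215 [415.78758533 323.84757001]
```

```bash
python3 -c "
from rig import bot;print(bot.sign_off())"
```

```text
the job is handed in; nothing more can be done
None
```

The open jar now stands at the front, at the red arrow, and the carousel is locked there. I handed the job in at about 23 s of the 67 s allowed.

**What I did:** With the fingers shut, I pushed the bolt outward to its stop (8 N). I turned the rack 144° clockwise with two strokes on the pegs plus a small correction. Then I pushed the bolt home until it stopped at about 12 N.

**Last checks, from a wrist picture with the arm clear:**
- **Rack position:** the lids put the rack within about 0.02° of the front place. It was 0.4° off before the bolt centred it.
- **Bolt:** the knob moved back by the picture distance expected for the full 22 mm. The fingertip's stopping point also matched the home position to within 1 mm.
- **Robot:** the force read about 1 N or less, so nothing was being touched.

**Limits:**
- I could not view the final picture because the 12-picture limit was reached, so these last checks are by numbers only.
- Before the correction, a rough reading of one peg gave the rack about 3° short, against 2° from the lids. I trusted the lids, and the lock agreed with them.

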